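# Free the lid of a topping warmer from its sprung hinge bar

## Robot

A 6-joint arm with a two-finger parallel gripper is mounted at the origin on the work surface. World frame = base frame: x ahead of the robot, y to its left, z up, the work surface at z = 0. Lengths are in m, angles in rad, forces in N, time in s.
With the tool pointing down it reaches from about 0.3 to 0.875 m from the base axis. Payload 6.4 kg.
Tool frame: the origin (TCP) lies midway between the tips of the shut fingers; the grasp point (between the pads) lies 19 mm behind it; x points along the fingers, y is the direction in which the jaws open and shut, and the axes are right-handed (so a half turn about x gives the same grasp; the last joint's range is limited). The gripper opens to 85 mm and grips with 20 to 120 N. Pads are 22 mm wide; open, the fingers measure 114 mm over their backs; the gripper's body (76 mm by 85 mm) begins 54 mm behind the grasp point. The pads swing forward as they close: fully open they stand 13 mm farther back than shut.
Start: joints at [-1.308, 0.181, 1.607, -0, 1.354, -0.206], TCP at [0.26, -0.513, 0.231] pointing down, gripper open.
Joint ranges: [-2.99, 2.99], [-0.89, 2.07], [0.3, 2.58], [-1.14, 4.28], [0, 2.63], [-3.12, 3.12]. Speed limits (rad/s): [2.57, 2.57, 3.01, 3.14, 3.14, 3.14].

## Interface

Orientations are given as a unit quaternion [w, x, y, z].
In Python, from bench import ctrl gives the robot as it stands.
- The arm moves only by the tool step_arm, never from a script. Its argument "motion" is a list of rows, each a list of 7 numbers: the shift along the tool's x, y, z in mm, then the turn, a rotation vector about the tool's x, y, z in degrees, then the closure in counts, from 0 (fully open) to 255 (shut). In form: [[tx, ty, tz, rx, ry, rz, hand], ...]. A call has 1 to 10 rows; each row is the pose to reach, as a shift and turn from the pose commanded when the call began, along the tool's axes at that moment; what a row does not reach only later rows make up. A row lasts 1/8 s, in which the tool goes at most 62.5 mm and 10.7 degrees, less where a joint would pass 70% of its speed; a pose out of reach is approached as far as the arm can. A call with a gripper value outside its range is refused whole. The fingers move at their own pace and stop on an object; the grip force is fixed at half the most. Time passes only in rows, so rows that repeat a pose let the fingers close. It gives the time, the measured TCP pose, the force and the opening at its end, in the units of the state.
- ctrl.get_obs(): the state, without advancing time (a new reading comes with each control period).
- ctrl.camera(name): name is "scene" or "top" or "wrist"; returns (picture, depth): 420x560x3 uint8, red, green, blue; 420x560 float32, m along the optical axis (not along the pixel's ray), 0 where there is no reading.
- ctrl.camera_info(name): a dict with "fx", "fy", "cx", "cy" (pixels), "T" (4x4, takes a point from camera to world coordinates); the wrist camera has in their place "hand_eye" (4x4, takes a point from camera to tool coordinates, whose origin is the TCP and whose axes are the tool frame's). Camera axes: x right, y down, z forward; pixel columns grow to the right and rows downward; lengths in m; the calibration is good to about 2 mm. A picture is of the moment at which its call begins: read the wrist's pose just before it. camera_info takes no time and is no camera call.
- ctrl.hand_in(): hands the job in, once; it reports no verdict.
The state is a dict: "time_s": time; "q": joint angles; "dq": joint speeds; "joint_efforts": joint torques, N m; "eef_pos": TCP position; "eef_rot": TCP orientation; "wrist_force": force on the tool from outside, world axes, zero at the start; "torque": the same for the moment, N m; "opening": opening from 0.0 (shut) to 1.0 (fully open).
Only numpy, scipy, OpenCV 4.12 (cv2) and the standard library are available. Lean on these libraries where they do the work, as an engineer would, in place of code of your own. Each camera call takes 0.05 s, during which the arm holds its last target. There are 200 camera calls.

## Task

Take the lid off the topping warmer so that it can be washed: with the forked key, push the collar of the lid's spring bar sideways until its end is out of the hinge lug, raise that end over the lug, let the bar spring out on top of it, and lay the key back on the rubber mat. Then draw the lid out of the other lug by its handle and lay it flat, handle up, inside the sheet pan, setting it down rather than dropping it. Work the spring bar only with the key, do not lever hard against the warmer, and leave the other things on the counter where they are.

Things in the scene. Friction and masses are not known exactly. Their poses are not given: they have to be found in the camera images.
- warmer: Fixed steel topping warmer, open-topped box 200 x 200 mm, rim 160 mm high, left or right of the mat. Origin: centre of underside; z up, +x to the control panel, -x to the hinge face (wall at x -100 mm, towards the robot). Two hinge lugs, 8 mm plates at y +75..+83 and -75..-83 mm, x -100..-142, z 145..175 mm, each with an 8 mm square hole on the hinge axis (x -128, z 166 mm, along y).
- cover: Warmer's steel lid, 0.38 kg +-30%: plate 190 (x) x 184 (y) x 4 mm. Origin: centre of its underside, at first 160 mm above the warmer's origin, same axes. Hinge barrel 18 mm thick at x -128, z +6 mm, y -74..+45 mm; at its -y end a fixed 6 mm pin reaches 6 mm into the -y lug, at its +y end is the spring bar in the +y lug. Overall x -138..+95 mm; lowest point 4 mm under the plate.
- cover_handle (a point): Middle of the lid's handle: straight black bar along the lid's y, 12 mm wide (x), 12 mm high, 90 mm long (66 mm free between its posts), 42 mm above the lid's underside, 8 mm to -x of the lid's origin, about over its centre of mass; 32 mm free under the bar. Axes as the lid's.
- spring_bar (a joint): Travel of the sprung hinge bar into the lid's barrel, along the lid's -y: 0 m = sprung out (rest), 0.0105 m = fully compressed. The spring pushes back with 2 N at rest, 3.5 N fully compressed. The bar's end leaves the lug's hole at 0.006 m. Let go, it springs out again.
- bar_gap (a point): Point on the spring bar's axis (6 mm bar; moves with it; axes as the lid's). At rest it is mid-way in the 14 mm gap between the +y lug's inner face (7 mm to +y) and the bar's collar (7 mm to -y; 20 mm diameter, 4 mm thick), which the key pushes to -y; then at x -128, y +68, z 166 mm in the warmer's frame. The gap is open above, below and in front (-x); warmer wall 28 mm behind (+x).
- bar_tip (a point): Near the free end of the spring bar, on its axis, 10 mm to +y of bar_gap; the bar ends 3 mm further. At rest inside the +y lug. To lie on top of the lug its axis must be 178 mm above the counter, 12 mm higher than at rest. Axes as the lid's.
- key: Forked release key, 135 mm, 90 g, on the mat: black grip 95 (x) x 20 (y) x 23 mm (z), then a steel blade 4.5 mm thick (y), 23 mm high, ending in a fork. Origin: centre of the grip's underside; x to the fork, z up. Two tines one above the other, each 5 mm high, 16 mm long, slot 13 mm high between them, open to +x. Held level, it takes the bar in the slot and the blade pushes the collar sideways.
- key_fork (a point): Where the bar should lie in the key's slot, at mid-height: 78.5 mm to +x of the key's origin, 11.5 mm above its underside. The tines reach 9 mm further; the slot's bottom is 7 mm behind. Axes as the key's.
- mat: Cream rubber mat, 180 (x) x 130 (y) x 3 mm, fixed, between warmer and sheet pan; origin: centre of its underside. The key starts on its -y half and goes back there.
- pan: Aluminium sheet pan, 330 (x) x 241 (y) mm outside, 25 mm high, walls and floor 4 mm thick, fixed, on the other side of the mat from the warmer; origin: centre of its underside. The lid fits inside only with its x along the pan's x, either way round.
- thermometer: Bystander: dial thermometer lying on the mat's +y part: dial 28 mm across, 10 mm high, stem along x, 113 mm long in all. Origin on the underside, 35 mm from the dial's centre.
- shaker: Bystander: steel shaker, 62 mm diameter, 92 mm high, standing in front of the warmer's hinge side. Origin: centre of its underside.
- ramekin: Bystander: white bowl, 84 mm across, 42 mm high, in front of the warmer's hinge side, below the spring bar. Origin: centre of its underside.
- spoon: Bystander: 240 mm steel spoon lying along the sheet pan's -x side, at most 15 mm high.
- squeeze_bottle: Bystander: white squeeze bottle, 54 mm diameter, 190 mm high, beyond the mat. Origin: centre of its underside.
- spice_jar: Bystander: amber jar, 52 mm diameter, 100 mm high, beyond the mat. Origin: centre of its underside.
- timer: Bystander: grey kitchen timer, 55 x 55 x 22 mm, beyond the mat. Origin: centre of its underside.
Mind the look-alikes: they are no part of the job. There is more than one size of the key; the job needs the largest.

How it is judged:
On the way, in this order (a step that is already met when the one before it is completed fails the run):
1. the spring bar is pushed in at least 6 mm, out of its lug, by the key (value of joint spring_bar above 0.006 m and contact force between key and cover above 0.5 N), for 0.1 s.
2. the sprung end is above its lug and the bar has sprung out again on top of it (z of bar_tip in the frame of warmer above 0.174 m and value of joint spring_bar below 0.003 m), for 0.2 s.
3. the key lies released on the mat (x of key in the frame of mat between -0.085 and 0.085 m and y of key in the frame of mat between -0.06 and 0.06 m and z of key in the frame of mat below 0.018 m and linear speed of key below 0.02 m/s and contact force between the fingers and key below 0.1 N), for 0.2 s.
At the end, for the whole second after the job is handed in: The lid lies flat, handle up (tilt under 0.06 rad), at rest on the floor of the sheet pan (origin under 14 mm above the pan's underside, within 75 mm along and 30 mm across of its centre); the key lies released on the mat, its origin over the mat and at most 18 mm above the mat's underside (all of step 3 and x of cover in the frame of pan between -0.075 and 0.075 m and y of cover in the frame of pan between -0.03 and 0.03 m and z of cover in the frame of pan below 0.014 m and angle between cover's own z axis and vertical below 0.06 rad and linear speed of cover below 0.02 m/s); the robot touches nothing.
It fails at once if the spring bar is worked with the fingers instead of the key (pushed in over 4 mm at the height of its lug while the fingers touch the lid) (z of bar_tip in the frame of warmer between 0.15 and 0.174 m and value of joint spring_bar above 0.004 m and contact force between the fingers and cover above 0.5 N).
It fails at once if the key levers against the warmer with more than 30 N (contact force between key and warmer above 30 N).
It fails at once if the lid is dropped (faster than 0.5 m/s while not held, a fall of about 13 mm) (linear speed of cover above 0.5 m/s and contact force between the fingers and cover below 0.1 N).
It fails at once if a bystander is moved more than 30 mm (distance of any of shaker, ramekin, spoon, squeeze_bottle, spice_jar, timer, thermometer from where it was at the start of the episode above 0.03 m).
It also fails if it takes over 72 s, if anything falls off the work surface, if the arm or the gripper's body presses on something with over 40 N, if the wrist force passes 120 N, or if a joint passes its speed limit or range.

## Working session

There is one attempt and no reset: what is moved stays moved. The work goes in short steps, Python scripts to look and compute and a tool call to move; the robot and the scene stay as the last step left them, time stands still between calls to the robot, and variables do not carry over. Pictures are saved under pics/ and viewed, about 8 in all and at most 12, crops included, and the job is handed in when it is done.

Besides the shell and the picture viewer there is one more tool, called as name(argument=value, ...), one argument or row to a line, values as JSON. step_arm: Moves the arm, as the interface text tells. Its arguments: {"type":"object","properties":{"motion":{"type":"array","items":{"type":"array","items":{"type":"number"}}}},"required":["motion"]}

```bash
ls; mkdir -p pics; cat > h.py <<'E'
import numpy as np, cv2
from scipy.spatial.transform import Rotation as R
from bench import ctrl
np.set_printoptions(precision=4,suppress=True)
def tool():
    o=ctrl.get_obs(); q=o["eef_rot"]; T=np.eye(4)
    T[:3,:3]=R.from_quat([q[1],q[2],q[3],q[0]]).as_matrix(); T[:3,3]=o["eef_pos"]; return T
def snap(name,tag):
    i=ctrl.camera_info(name); T=tool()@np.array(i["hand_eye"]) if name=="wrist" else np.array(i["T"])
    p,d=ctrl.camera(name)
    cv2.imwrite(f"pics/{tag}.png",p[:,:,::-1]); np.savez(f"pics/{tag}.npz",p=p,d=d,T=T,k=[i["fx"],i["fy"],i["cx"],i["cy"]])
def load(tag): return np.load(f"pics/{tag}.npz")
def px(tag,u,v,z=None):
    "world point of pixel: by depth, or on the plane at height z"
    f=load(tag); fx,fy,cx,cy=f["k"]; r=np.array([(u-cx)/fx,(v-cy)/fy,1.]); T=f["T"]
    if z is None: s=f["d"][int(v),int(u)]
    else: s=(z-T[2,3])/(T[:3,:3]@r)[2]
    return T[:3,:3]@(r*s)+T[:3,3]
def proj(tag,P):
    f=load(tag); fx,fy,cx,cy=f["k"]; c=np.linalg.inv(f["T"])@np.append(P,1); return np.array([fx*c[0]/c[2]+cx,fy*c[1]/c[2]+cy])
def crop(tag,u0,v0,u1,v1,s):
    im=cv2.imread(f"pics/{tag}.png")[v0:v1,u0:u1]; cv2.imwrite(f"pics/{tag}_c{u0}.png",cv2.resize(im,None,fx=s,fy=s,interpolation=cv2.INTER_CUBIC))
E
python3 - <<'E'
from h import *
snap("top","top0"); snap("scene","sc0")
a=cv2.imread("pics/top0.png"); b=cv2.imread("pics/sc0.png")
cv2.imwrite("pics/top0v.png",cv2.resize(a,(800,600)))
cv2.imwrite("pics/sc0v.png",cv2.resize(b,(800,600)))
print(load("top0")["T"],load("sc0")["T"]);print(tool(),ctrl.get_obs())
E
```

```text
pics
[[ 0.008  -0.989   0.1477  0.3714]
 [-1.     -0.0077  0.0024 -0.0107]
 [-0.0012 -0.1477 -0.989   1.1815]
 [ 0.      0.      0.      1.    ]] [[-0.0596  0.7657 -0.6404  1.2699]
 [ 0.9982  0.0385 -0.0469  0.0325]
 [-0.0113 -0.642  -0.7666  1.014 ]
 [ 0.      0.      0.      1.    ]]
[[-0.0004  0.4518 -0.8921  0.2597]
 [ 0.0016 -0.8921 -0.4518 -0.5125]
 [-1.     -0.0016 -0.0003  0.2305]
 [ 0.      0.      0.      1.    ]] {'time_s': 0.1, 'q': array([-1.3083,  0.1815,  1.6079,  0.    ,  1.3538, -0.2063]), 'dq': array([-0.0009, -0.0013, -0.0035,  0.0003,  0.0002, -0.002 ]), 'joint_efforts': array([  0.0002, -44.5878, -35.2239,  -0.0002,   0.0041,   0.    ]), 'eef_pos': array([ 0.2597, -0.5125,  0.2305]), 'eef_rot': array([-0.1637, -0.6878, -0.1648,  0.6878]), 'wrist_force': array([-0.0565,  0.4714,  0.436 ]), 'torque': array([-0.0388,  0.0218, -0.0196]), 'opening': 1.0027372505880898}
```

View pics/top0v.png

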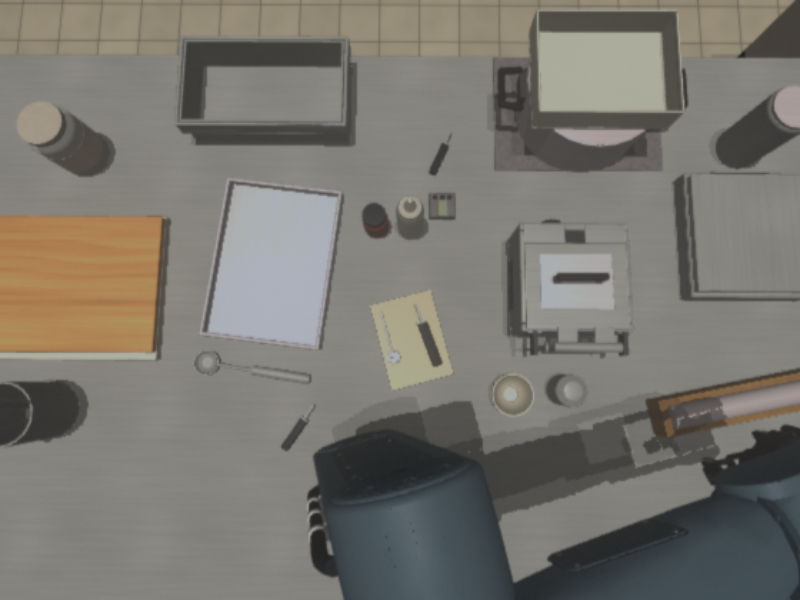

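View pics/sc0v.png

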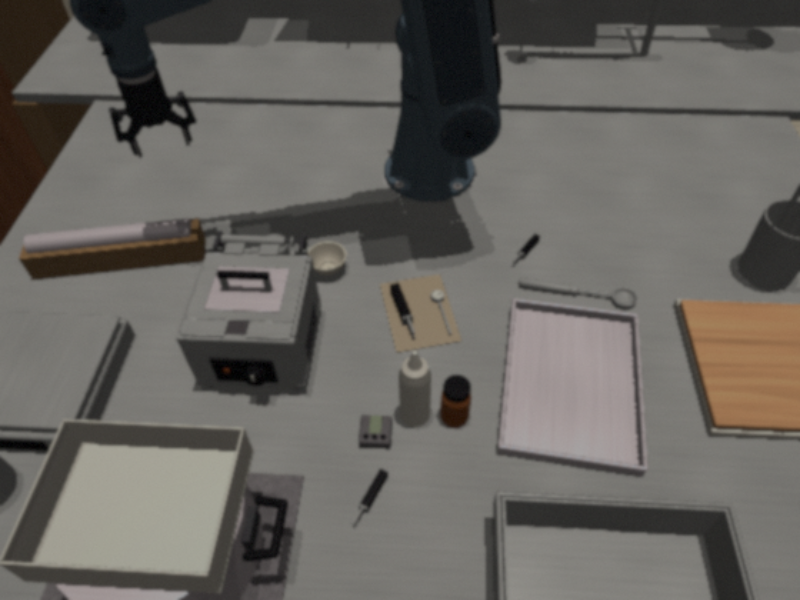

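The top view shows the warmer at right (hinge side facing the robot, spring bar at the left lug around (530,345)). The mat is at (411,340), with the key at (430,335), fork up, and the thermometer at (390,335). The pan is at (272,265); ramekin (513,395) and shaker (570,390) stand below the hinge. The scene view agrees. Next I take measurements from depth.

```bash
python3 - <<'E'
from h import *
s=0.7
pts={"lid handle L":(556,278),"handle R":(606,277),"lid top":(577,300),"barrel":(577,348),"lug L":(530,345),"lugR":(625,345),
"rim TL":(524,228),"rim TR":(627,228),"mat TL":(373,305),"mat TR":(433,292),"mat BR":(451,373),"mat BL":(392,388),"key grip top":(424,325),"key grip bot":(436,362),"key forktip":(416,306),
"pan TL":(229,181),"pan TR":(342,191),"pan BR":(320,347),"pan BL":(203,334),"pan mid":(272,265),"bottle":(409,203),"jar":(375,213),"ramekin":(513,395),"shaker":(570,383),"counter":(470,300)}
for n,(u,v) in pts.items(): print(n,px("top0",u*s,v*s))
a=cv2.imread("pics/top0.png")
c1=cv2.resize(a[145:260,345:455],None,fx=4,fy=4,interpolation=2); c2=cv2.resize(a[195:280,250:325],None,fx=4.8,fy=4.8,interpolation=2)
im=np.zeros((470,800,3),np.uint8); im[:460,:440]=c1; im[:408,440:800]=c2[:, :360]; cv2.imwrite("pics/m1.png",im)
E
```

```text
lid handle L [ 0.5408 -0.2602  0.1902]
handle R [ 0.5402 -0.3418  0.2076]
lid top [ 0.5055 -0.3027  0.1655]
barrel [ 0.4198 -0.2974  0.1737]
lug L [ 0.4257 -0.2201  0.1504]
lugR [ 0.4256 -0.3806  0.1761]
rim TL [ 0.6382 -0.212   0.1597]
rim TR [ 0.6388 -0.3989  0.1631]
mat TL [0.5132 0.0724 0.0038]
mat TR [ 0.5422 -0.0516 -0.0025]
mat BR [ 0.3755 -0.0882  0.0067]
mat BL [0.3445 0.031  0.0039]
key grip top [ 0.4705 -0.0326  0.0281]
key grip bot [ 0.397  -0.0571  0.0227]
key forktip [ 0.5091 -0.0163  0.0262]
pan TL [0.7702 0.3778 0.0242]
pan TR [0.7577 0.1431 0.0013]
pan BR [0.4261 0.1797 0.0004]
pan BL [0.449  0.4113 0.0276]
pan mid [ 0.5966  0.2861 -0.0014]
bottle [ 0.6754 -0.0017  0.1874]
jar [0.6813 0.0649 0.1011]
ramekin [ 0.3326 -0.2132  0.0046]
shaker [ 0.3584 -0.3061  0.0891]
counter [ 0.526  -0.1286 -0.0028]
```

View pics/m1.png

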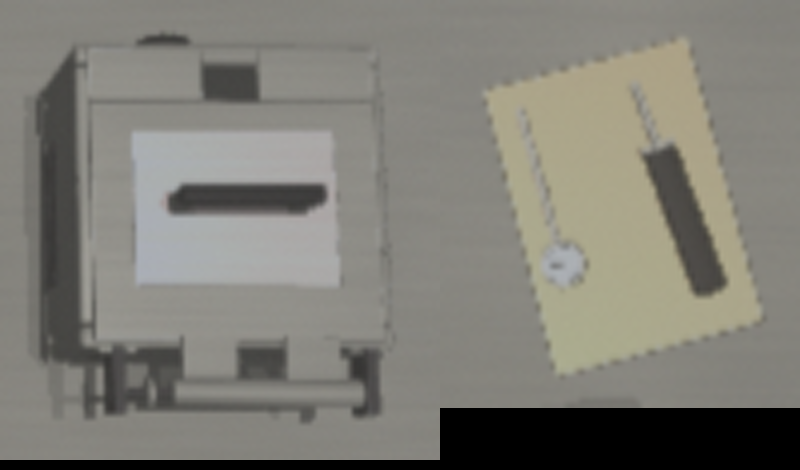

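The crop shows the key at about 19° to the world x axis, fork away from the robot (fork tip at crop (635,87)). The spring bar's collar is at about (155,385), between lug (117) and barrel. Next I take a wrist view.

```bash
cat >> h.py <<'E'
def pose(yaw,p):
    "tool down, tool y = (sin yaw,-cos yaw,0)"
    y=np.radians(yaw); T=np.eye(4); T[:3,1]=[np.sin(y),-np.cos(y),0]; T[:3,0]=[0,0,-1]; T[:3,2]=np.cross(T[:3,0],T[:3,1]); T[:3,3]=p; return T
def go(T,T0=None):
    T0=tool() if T0 is None else T0; D=np.linalg.inv(T0)@T
    r=np.degrees(R.from_matrix(D[:3,:3]).as_rotvec()); print("shift mm",1e3*D[:3,3],"rot deg",r)
E
python3 - <<'E'
from h import *
i=ctrl.camera_info("wrist"); print(np.array(i["hand_eye"]),i["fx"],i["cx"],i["cy"])
go(pose(19,[0.38,-0.07,0.30]))
E
```

```text
[[-0.0002 -0.2738  0.9618 -0.1425]
 [ 1.      0.0012  0.0005  0.0001]
 [-0.0013  0.9618  0.2738 -0.0682]
 [ 0.      0.      0.      1.    ]] 356.87637621152487 274.40885413448814 212.3943324156832
shift mm [ -68.9017 -340.4784 -307.2677] rot deg [ 7.858  -0.0138  0.091 ]
```

```bash
python3 - <<'E'
from h import *
go(pose(10,[0.43,-0.24,0.32])); go(pose(19,[0.45,-0.035,0.26]))
E
```

```text
shift mm [ -89.1858 -166.259  -275.0784] rot deg [16.858  -0.0067  0.092 ]
shift mm [ -28.875  -340.0156 -385.5151] rot deg [ 7.858  -0.0138  0.091 ]
```

step_arm(
  motion=[
    [-60,-30,-40,4,0,0,0],
    [-90,-60,-80,8,0,0,0],
    [-90,-90,-120,12,0,0,0],
    [-90,-120,-180,17,0,0,0],
    [-90,-145,-230,17,0,0,0],
    [-90,-166,-275,17,0,0,0],
    [-90,-166,-275,17,0,0,0],
  ],
)

```text
time_s: 0.98
eef_pos: [0.4315, -0.2378, 0.321]
eef_rot: [0.062, 0.704, 0.063, -0.704]
wrist_force: [-0.4, -1.2, -1.0]
opening: 0.999
```

```bash
python3 - <<'E'
from h import *
snap("wrist","w1"); print(tool())
go(pose(19,[0.45,-0.035,0.26]))
a=cv2.imread("pics/w1.png"); cv2.imwrite("pics/w1v.png",cv2.resize(a,(800,600),interpolation=2))
E
```

```text
[[-0.0007  0.1747 -0.9846  0.4306]
 [ 0.0002 -0.9846 -0.1747 -0.2394]
 [-1.     -0.0003  0.0006  0.321 ]
 [ 0.      0.      0.      1.    ]]
shift mm [  61.0039 -197.8195  -54.8554] rot deg [-8.9385  0.034   0.0181]
```

View pics/w1v.png

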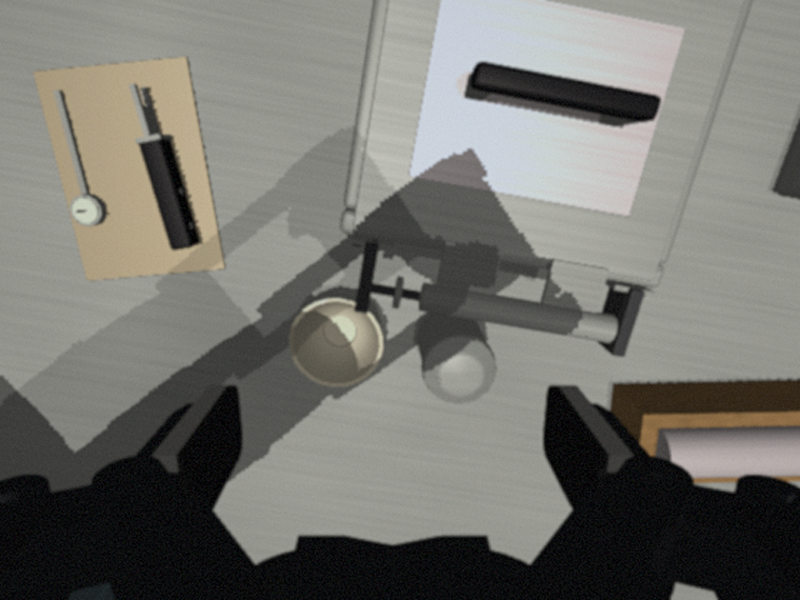

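The wrist view shows the +y lug at (368,275), collar (398,292), the gap at about (383,291), barrel (420–620, 297–328), handle (480,78)–(655,105), and the key grip on the mat from (155,140) to (185,245).

```bash
python3 - <<'E'
from h import *
s=.7
P={"gap":(382,291,.166),"collar":(398,292,.166),"barrelL":(421,297,.166),"barrelR":(620,328,.166),"lugtop far":(371,242,.175),"lugtop near":(362,309,.175),"lugR near":(617,353,.175),"lugR far":(637,290,.175),
"hL":(478,76,.208),"hR":(657,104,.208),"grip far mid":(155,139,.026),"grip near mid":(187,246,.026),"fork tip":(136,86,.026),"mat TL":(37,72,.003),"mat TR":(187,57,.003),"mat BR":(223,269,.003),"mat BL":(87,279,.003)}
W={n:px("w1",u*s,v*s,z) for n,(u,v,z) in P.items()}
for n,(u,v,z) in P.items(): print(n,W[n],"depth:",px("w1",u*s,v*s))
d=W["barrelL"]-W["barrelR"]; print("warmer yaw",np.degrees(np.arctan2(-d[0],d[1])),np.linalg.norm(d))
d=W["hL"]-W["hR"]; print("handle yaw",np.degrees(np.arctan2(-d[0],d[1])),np.linalg.norm(d))
d=W["fork tip"]-W["grip near mid"]; print("key yaw",np.degrees(np.arctan2(d[1],d[0])),np.linalg.norm(d))
d=W["grip far mid"]-W["grip near mid"]; print("key yaw",np.degrees(np.arctan2(d[1],d[0])),np.linalg.norm(d))
# scene-camera cross check: pixels predicted (800x600 px scale)
for n in ["grip far mid","grip near mid","fork tip","gap","hL","hR"]: print(n,proj("sc0",W[n])/s,proj("top0",W[n])/s)
E
```

```text
gap [ 0.422  -0.2338  0.166 ] depth: [ 0.423  -0.2337  0.1696]
collar [ 0.4231 -0.2434  0.166 ] depth: [ 0.4254 -0.2429  0.175 ]
barrelL [ 0.4225 -0.2577  0.166 ] depth: [ 0.4223 -0.2578  0.1652]
barrelR [ 0.4249 -0.382   0.166 ] depth: [ 0.427  -0.3776  0.1744]
lugtop far [ 0.4516 -0.2225  0.175 ] depth: [ 0.4509 -0.2224  0.1706]
lugtop near [ 0.4114 -0.2239  0.175 ] depth: [ 0.4117 -0.2239  0.1757]
lugR near [ 0.4115 -0.3802  0.175 ] depth: [ 0.4113 -0.3805  0.1745]
lugR far [ 0.4514 -0.3801  0.175 ] depth: [ 0.4515 -0.3797  0.1758]
hL [ 0.5419 -0.2588  0.208 ] depth: [ 0.5418 -0.2587  0.2086]
hR [ 0.545  -0.3441  0.208 ] depth: [ 0.545  -0.3442  0.2076]
grip far mid [ 0.4793 -0.0327  0.026 ] depth: [ 0.4793 -0.0324  0.0254]
grip near mid [ 0.3955 -0.0645  0.026 ] depth: [ 0.3954 -0.0644  0.0255]
fork tip [ 0.5171 -0.0157  0.026 ] depth: [ 0.5171 -0.0148  0.0242]
mat TL [0.5143 0.077  0.003 ] depth: [0.5142 0.0765 0.0036]
mat TR [ 0.5479 -0.0451  0.003 ] depth: [ 0.5482 -0.0441  0.0004]
mat BR [ 0.3745 -0.0902  0.003 ] depth: [ 0.3741 -0.0897  0.0013]
mat BL [0.3427 0.0331 0.003 ] depth: [0.342  0.0343 0.0009]
warmer yaw 1.1000600844545536 0.1243041792387674
handle yaw 2.0756489155433857 0.08535807531320735
key yaw 21.902041592591676 0.13100545876859376
key yaw 20.82396454282811 0.08964980168070034
grip far mid [402.8705 315.7202] [424.0076 320.7426]
grip near mid [389.9142 283.2142] [439.7674 362.7231]
fork tip [410.4537 331.3662] [415.7162 302.1102]
gap [296.1103 240.6146] [539.6186 346.6737]
hL [266.1771 272.1288] [557.7194 275.6397]
hR [216.3305 271.6463] [607.2851 274.2474]
```

step_arm(
  motion=[
    [15,-50,-14,-2,0,0,0],
    [30,-100,-28,-5,0,0,0],
    [45,-150,-42,-7,0,0,0],
    [61,-198,-55,-9,0,0,0],
    [61,-198,-55,-9,0,0,0],
  ],
)

```text
time_s: 1.65
eef_pos: [0.4492, -0.0345, 0.2588]
eef_rot: [-0.116, -0.696, -0.118, 0.698]
wrist_force: [-0.3, -1.0, -0.0]
opening: 1.001
```

```bash
python3 - <<'E'
from h import *
snap("wrist","w2"); print(tool())
a=cv2.imread("pics/w2.png"); cv2.imwrite("pics/w2v.png",cv2.resize(a,(800,600),interpolation=2))
E
```

```text
[[-0.0015  0.3245 -0.9459  0.4499]
 [-0.0002 -0.9459 -0.3245 -0.0362]
 [-1.     -0.0003  0.0015  0.2597]
 [ 0.      0.      0.      1.    ]]
```

View pics/w2v.png

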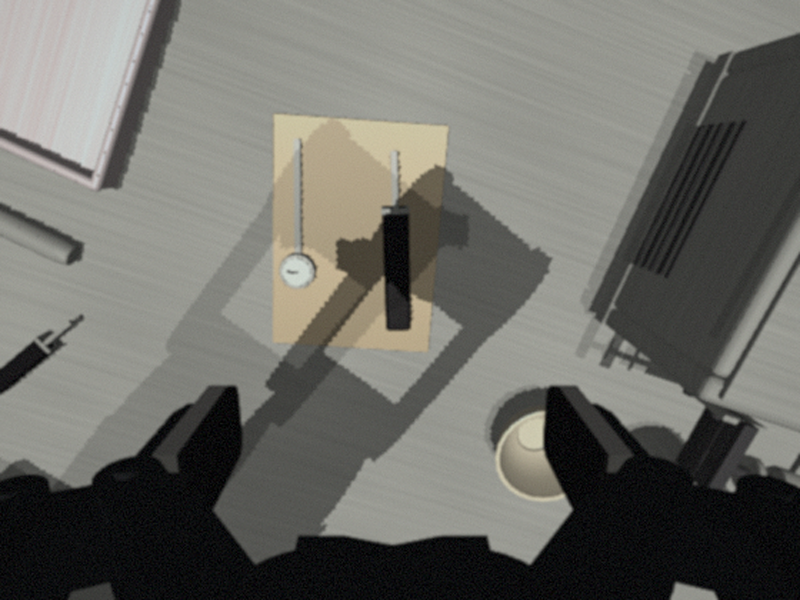

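The key grip runs from (396,212) to (398,328), with the fork tip at (395,152). The thermometer dial is at (297,270), 45 mm or more to the left of the grip.

```bash
python3 - <<'E'
from h import *
s=.7
P={"gf":(396,213,.026),"gn":(398,328,.026),"gl":(384,270,.026),"gr":(409,270,.026),"tip":(395,151,.026),"neck":(395,206,.026),"dial":(297,270,.013)}
W={n:px("w2",u*s,v*s,z) for n,(u,v,z) in P.items()}
for n,(u,v,z) in P.items(): print(n,W[n],"depth:",px("w2",u*s,v*s))
f=load("w2"); 
for a,b in (("gf","gn"),("tip","gn")):
    d=W[a]-W[b]; print("key yaw",np.degrees(np.arctan2(d[1],d[0])),np.linalg.norm(d))
print(np.linalg.norm(W["gl"]-W["gr"]))
# dark grip pixels by depth+colour -> PCA
p=f["p"].astype(int); ys,xs=np.where(p.sum(2)<110)
sel=(xs>262)&(xs<292)&(ys>140)&(ys<235); Q=np.array([px("w2",u,v,.026) for u,v in zip(xs[sel],ys[sel])])[:,:2].astype(np.float32)
print(len(Q),cv2.minAreaRect(Q),Q.mean(0))
# rim yaw: depth cloud of w1 lid handle region
f=load("w1"); H=[];B=[]
for v in range(0,240):
    for u in range(240,480):
        q=px("w1",u,v)
        if abs(q[2]-.208)<.004 and abs(q[0]-.543)<.02 and abs(q[1]+.301)<.06: H.append(q[:2])
print(cv2.minAreaRect(np.array(H,np.float32)))
E
```

```text
gf [ 0.4779 -0.0276  0.026 ] depth: [ 0.4779 -0.0276  0.0256]
gn [ 0.395  -0.0582  0.026 ] depth: [ 0.3955 -0.058   0.0277]
gl [ 0.4349 -0.033   0.026 ] depth: [ 0.4301 -0.0343  0.0031]
gr [ 0.4411 -0.0508  0.026 ] depth: [ 0.4409 -0.0509  0.025 ]
tip [ 0.5185 -0.0127  0.026 ] depth: [ 0.5188 -0.0127  0.0029]
neck [ 0.4824 -0.0252  0.026 ] depth: [ 0.4824 -0.0252  0.0261]
dial [0.41   0.0302 0.013 ] depth: [0.4101 0.0301 0.0135]
key yaw 20.238869145004145 0.08839843018061891
key yaw 20.2148668725309 0.1316787527522907
0.018784627421619016
1072 ((0.4360130727291107, -0.04203494265675545), (0.08684282004833221, 0.01922956295311451), 19.622577667236328) [ 0.4459 -0.0391]
((0.5432325005531311, -0.30111828446388245), (0.012403183616697788, 0.08928824216127396), 0.21529453992843628)
```

```bash
python3 - <<'E'
from h import *
print(tool()); go(pose(20.2,[0.4445,-0.0394,0.006]))
E
```

```text
[[-0.0015  0.3245 -0.9459  0.4499]
 [-0.0002 -0.9459 -0.3245 -0.0362]
 [-1.     -0.0003  0.0015  0.2597]
 [ 0.      0.      0.      1.    ]]
shift mm [253.6764   1.3836   5.7288] rot deg [-1.2621  0.0863  0.0182]
```

step_arm(
  motion=[
    [50,1,5,-1,0,0,110],
    [100,1,6,-1.3,0,0,110],
    [150,1,6,-1.3,0,0,110],
    [190,1,6,-1.3,0,0,110],
    [210,1,6,-1.3,0,0,110],
    [210,1,6,-1.3,0,0,110],
  ],
)

```text
time_s: 2.45
eef_pos: [0.444, -0.0408, 0.0492]
eef_rot: [-0.122, -0.695, -0.123, 0.697]
wrist_force: [0.9, -0.7, -0.0]
opening: 0.566
```

```bash
python3 - <<'E'
from h import *
snap("wrist","w3"); print(tool(),ctrl.get_obs()["opening"]); go(pose(20.2,[0.4445,-0.0394,0.006]))
f=load("w3"); p=f["p"].astype(int)
ys,xs=np.where((p.sum(2)<100)); sel=(ys<230)&(ys>30)&(xs>230)&(xs<330)
Q=np.array([px("w3",u,v,.026) for u,v in zip(xs[sel],ys[sel])])[:,:2].astype(np.float32); print(len(Q),cv2.minAreaRect(Q))
E
```

```text
[[-0.0008  0.3423 -0.9396  0.4451]
 [-0.0001 -0.9396 -0.3423 -0.0408]
 [-1.     -0.0002  0.0008  0.0504]
 [ 0.      0.      0.      1.    ]] 0.5678668400203126
shift mm [44.361  -1.5149  0.0676] rot deg [-0.1834  0.0434  0.0096]
1866 ((0.469077467918396, -0.0298980250954628), (0.02957206405699253, 0.01875738985836506), 20.75663948059082)
```

View pics/w3.png

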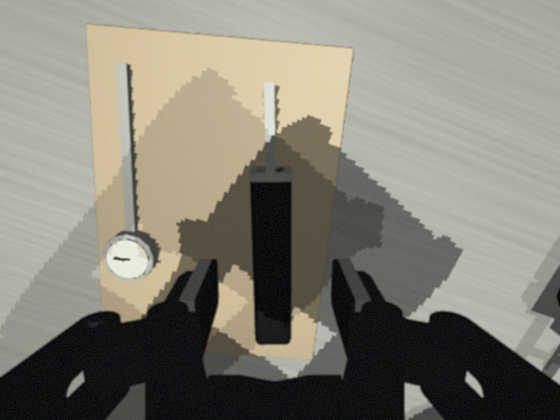

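The wrist view shows the fingers straddling the grip centrally, with pads at columns 205 and 345 and the key at 271. It is aligned, so I descend and close.

step_arm(
  motion=[
    [25,-1,0,0,0,0,110],
    [44,-1,0,0,0,0,110],
    [44,-1,0,0,0,0,110],
    [44,-1,0,0,0,0,255],
    [44,-1,0,0,0,0,255],
    [44,-1,0,0,0,0,255],
    [44,-1,0,0,0,0,255],
    [44,-1,0,0,0,0,255],
  ],
)

```text
time_s: 3.5
eef_pos: [0.4462, -0.0388, 0.0079]
eef_rot: [0.125, 0.697, 0.123, -0.695]
wrist_force: [-1.0, -1.1, 5.9]
opening: 0.22
```

```bash
python3 - <<'E'
from h import *
T=tool(); print(T); go(pose(0.3,[0.29,-0.233,0.22]))
E
```

```text
[[ 0.0029  0.3448 -0.9387  0.4462]
 [-0.0015 -0.9387 -0.3448 -0.0388]
 [-1.      0.0024 -0.0022  0.0079]
 [ 0.      0.      0.      1.    ]]
shift mm [-212.2511  128.8771  213.1239] rot deg [19.8721 -0.1496 -0.1128]
```

step_arm(
  motion=[
    [-15,0,0,0,0,0,255],
    [-60,0,0,0,0,0,255],
    [-110,0,10,0,0,0,255],
    [-160,10,40,3,0,0,255],
    [-190,40,80,8,0,0,255],
    [-212,70,120,12,0,0,255],
    [-212,100,165,16,0,0,255],
    [-212,129,213,19.9,0,0,255],
    [-212,129,213,19.9,0,0,255],
    [-212,129,213,19.9,0,0,255],
  ],
)

```text
time_s: 4.75
eef_pos: [0.2892, -0.2323, 0.2188]
eef_rot: [0.001, 0.707, 0.001, -0.707]
wrist_force: [-0.1, 0.7, -1.7]
opening: 0.22
```

```bash
python3 - <<'E'
from h import *
snap("wrist","w4"); print(tool(),ctrl.get_obs()["opening"]); 
a=cv2.imread("pics/w4.png"); cv2.imwrite("pics/w4v.png",cv2.resize(a,(800,600),interpolation=2))
E
```

```text
[[ 0.0005  0.0056 -1.      0.2896]
 [ 0.     -1.     -0.0056 -0.2318]
 [-1.     -0.     -0.0005  0.2186]
 [ 0.      0.      0.      1.    ]] 0.21771337677095182
```

View pics/w4v.png

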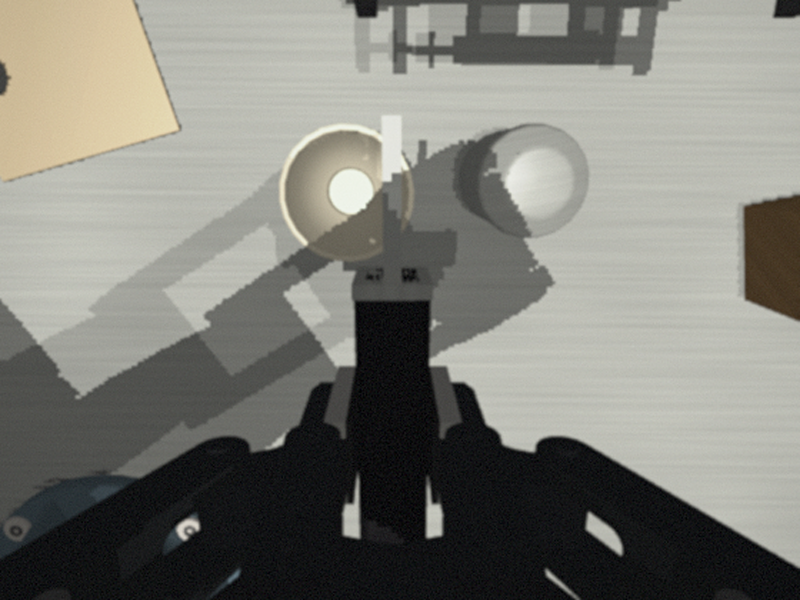

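The key is held straight, with the blade tip at (391,116) and blade edges at 382 and 401. The near tip of the +y lug is at about (367,10). I compute the fork offset relative to the TCP.

```bash
python3 - <<'E'
from h import *
s=.7; T=tool()
def rel(p): return (np.linalg.inv(load("w4")["T"]@np.linalg.inv(np.array(ctrl.camera_info("wrist")["hand_eye"])))@np.append(p,1))[:3]*1e3
for n,u,v in (("tip",391,118),("blade",391,150),("blade b",391,175),("neck top L",360,295),("neck R",425,295),("grip",393,340),("grip L",365,340),("grip R",420,340)):
    p=px("w4",u*s,v*s); print(n,p,rel(p))
for u in (382,401): print(px("w4",u*s,140*s,.218+.016))
print("tip@z",rel(px("w4",391*s,115*s,.2186+.018)))
for u,v in ((367,2),(367,12),(357,2),(377,2)): print(px("w4",u*s,v*s),px("w4",u*s,v*s,.175))
E
```

```text
tip [ 0.3665 -0.2324  0.2366] [-17.7831   0.3704 -77.3219]
blade [ 0.3595 -0.2324  0.2363] [-17.4453   0.375  -70.2611]
blade b [ 0.3538 -0.2324  0.2365] [-17.6485   0.3795 -64.5678]
neck top L [ 0.3246 -0.2248  0.2377] [-18.9063  -7.3766 -35.3813]
neck R [ 0.3244 -0.2411  0.2369] [-18.1106   8.9894 -35.1879]
grip [ 0.3124 -0.2331  0.2371] [-18.2294   0.9283 -23.1588]
grip L [ 0.312  -0.2258  0.2362] [-17.398   -6.3638 -22.8484]
grip R [ 0.3122 -0.2401  0.2365] [-17.6345   7.9513 -22.9502]
[ 0.3618 -0.2302  0.234 ]
[ 0.3618 -0.2348  0.234 ]
tip@z [-17.7385   0.3698 -77.9761]
[ 0.4089 -0.2239  0.1661] [ 0.4065 -0.2243  0.175 ]
[ 0.4086 -0.2234  0.1548] [ 0.4036 -0.2243  0.175 ]
[ 0.4088 -0.2205  0.1662] [ 0.4065 -0.221   0.175 ]
[ 0.4098 -0.2272  0.1626] [ 0.4066 -0.2275  0.175 ]
```

step_arm(
  motion=[
    [20,1,0,0,0,0,255],
    [40,2,-10,0,0,0,255],
    [59,2,-20,0,0,0,255],
    [59,2,-30,0,0,0,255],
    [59,2,-30,0,0,0,255],
    [59,2,-30,0,0,0,255],
  ],
)

```text
time_s: 5.55
eef_pos: [0.3198, -0.2345, 0.1601]
eef_rot: [0.002, 0.707, 0.002, -0.707]
wrist_force: [0.8, -0.2, -0.7]
opening: 0.222
```

```bash
python3 - <<'E'
from h import *
snap("wrist","w5"); print(tool(),ctrl.get_obs()["wrist_force"])
crop("w5",200,0,380,135,4.4)
E
```

```text
[[ 0.0007  0.0053 -1.      0.3196]
 [-0.0011 -1.     -0.0053 -0.2346]
 [-1.      0.0011 -0.0007  0.16  ]
 [ 0.      0.      0.      1.    ]] [ 0.1286 -0.5074 -0.6956]
```

View pics/w5_c200.png

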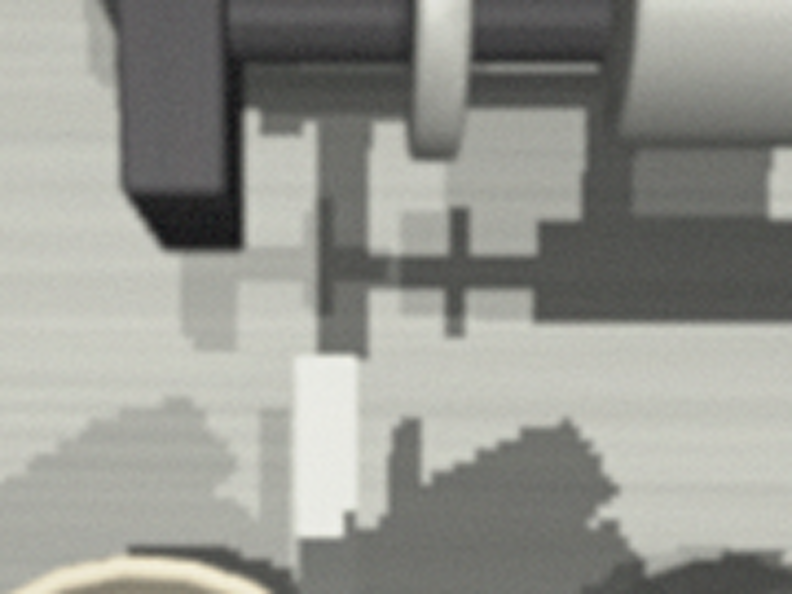

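The blade (crop 295–358) is centred between the lug's inner face (about 232) and the collar (413). One depth check of the bar against the blade, then insert.

```bash
python3 - <<'E'
from h import *
for n,u,v in (("bar",272,4),("bar",275,8),("bar",278,1),("lug",240,20),("blade",274,90),("blade",274,110),("collar",300,20),("barrelL",355,20)):
    print(n,px("w5",u,v))
f=load("w5"); print([px("w5",275,v)[[0,2]] for v in range(0,16,2)])
E
```

```text
bar [ 0.4226 -0.2336  0.1686]
bar [ 0.4213 -0.2346  0.1688]
bar [ 0.4234 -0.2356  0.1688]
lug [ 0.416  -0.2234  0.1759]
blade [ 0.3947 -0.2345  0.1785]
blade [ 0.3884 -0.2345  0.1796]
collar [ 0.4167 -0.2428  0.1736]
barrelL [ 0.4172 -0.2611  0.1718]
[array([0.4236, 0.1693]), array([0.4228, 0.1699]), array([0.4224, 0.1693]), array([0.4221, 0.1682]), array([0.4213, 0.1688]), array([0.4209, 0.1679]), array([0.4207, 0.1665]), array([0.4201, 0.1661])]
```

step_arm(
  motion=[
    [1,0,-10,0,0,0,255],
    [1,0,-20,0,0,0,255],
    [1,0,-28,0,0,0,255],
    [1,0,-35,0,0,0,255],
    [1,0,-35,0,0,0,255],
    [1,3,-35,0,0,0,255],
    [1,6,-35,0,0,0,255],
    [1,6,-35,0,0,0,255],
  ],
)

```text
time_s: 6.6
eef_pos: [0.354, -0.2402, 0.1581]
eef_rot: [-0.001, -0.707, -0.002, 0.707]
wrist_force: [-0.2, 2.0, -0.1]
opening: 0.215
```

```bash
python3 - <<'E'
from h import *
o=ctrl.get_obs(); print(tool(),o["wrist_force"],o["torque"])
E
```

```text
[[-0.0003  0.0041 -1.      0.354 ]
 [ 0.0009 -1.     -0.0041 -0.2402]
 [-1.     -0.0009  0.0003  0.1581]
 [ 0.      0.      0.      1.    ]] [-0.2237  2.0267 -0.0512] [0.3091 0.066  0.1324]
```

step_arm(
  motion=[
    [0,2,0,0,0,0,255],
    [0,4,0,0,0,0,255],
    [0,6,0,0,0,0,255],
    [0,7,0,0,0,0,255],
    [0,7,0,0,0,0,255],
    [0,7,0,0,0,0,255],
  ],
)

```text
time_s: 7.35
eef_pos: [0.3542, -0.2471, 0.1582]
eef_rot: [-0.002, -0.707, -0.002, 0.707]
wrist_force: [-1.6, 1.7, -1.0]
opening: 0.22
```

```bash
python3 - <<'E'
from h import *
snap("wrist","w6"); o=ctrl.get_obs(); print(tool()[:3,3],o["wrist_force"],o["torque"])
snap("scene","sc6")
# blade and barrel positions from the wrist camera
f=load("w6"); print("blade top profile y,z"); 
for u in range(240,330,4): print(u,px("w6",u,70))
E
```

```text
[ 0.3542 -0.2471  0.1582] [-1.0988  2.3294 -0.7267] [0.5139 0.2706 0.1688]
blade top profile y,z
240 [ 0.451  -0.2223  0.0224]
244 [ 0.451  -0.2252  0.0225]
248 [ 0.451  -0.2281  0.0221]
252 [ 0.451  -0.231   0.0222]
256 [ 0.4509 -0.234   0.0235]
260 [ 0.451  -0.2368  0.0233]
264 [ 0.4511 -0.2397  0.0221]
268 [ 0.451  -0.2426  0.0227]
272 [ 0.451  -0.2456  0.0231]
276 [ 0.451  -0.2485  0.0238]
280 [ 0.4511 -0.2514  0.0226]
284 [ 0.451  -0.2543  0.0234]
288 [ 0.4511 -0.2572  0.0235]
292 [ 0.4512 -0.2601  0.0225]
296 [ 0.4512 -0.263   0.0228]
300 [ 0.4513 -0.266   0.022 ]
304 [ 0.4511 -0.2687  0.024 ]
308 [ 0.4511 -0.2716  0.024 ]
312 [ 0.4512 -0.2746  0.0229]
316 [ 0.4512 -0.2775  0.0228]
320 [ 0.4512 -0.2804  0.0236]
324 [ 0.4512 -0.2833  0.0234]
328 [ 0.4364 -0.2662  0.1666]
```

```bash
python3 - <<'E'
from h import *
crop("w6",190,50,370,185,4.4)
E
```

```text
(no output)
```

View pics/w6_c190.png

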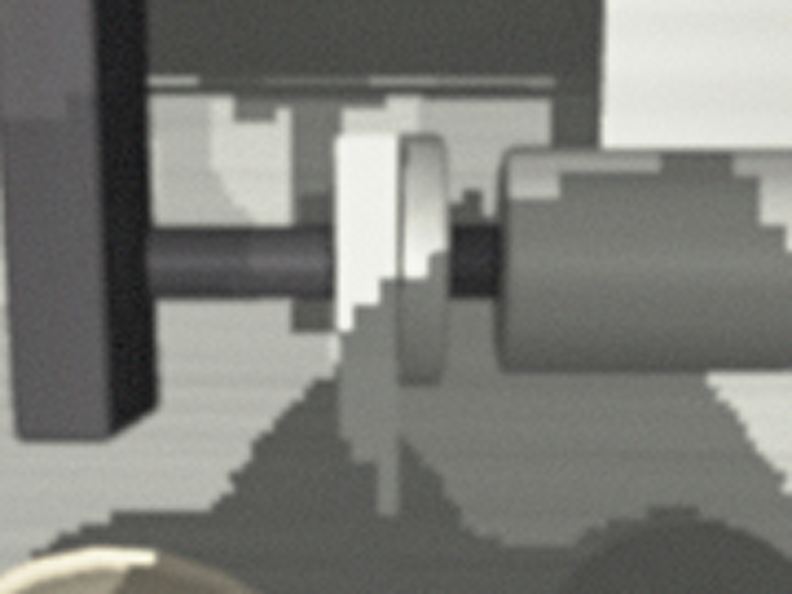

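The blade lies on the collar, and the bar's end (crop ~150) stands clear of the lug's inner face by about 2.5 mm. About 8.5 mm of compression. Now raise.

step_arm(
  motion=[
    [-3,0,0,0,0,0,255],
    [-6,0,0,0,0,0,255],
    [-9,0,0,0,0,0,255],
    [-12,-0.5,0,0,0,0,255],
    [-15,-0.5,0,0,0,0,255],
    [-18,-0.5,0,0,0,0,255],
    [-21,-0.5,0,0,0,0,255],
    [-23,-0.5,0,0,0,0,255],
    [-23,-0.5,0,0,0,0,255],
  ],
)

```text
time_s: 8.57
eef_pos: [0.3543, -0.2468, 0.1814]
eef_rot: [-0.002, -0.707, -0.002, 0.707]
wrist_force: [0.9, 3.7, -4.8]
opening: 0.216
```

```bash
python3 - <<'E'
from h import *
snap("wrist","w7"); o=ctrl.get_obs(); print(tool()[:3,3],o["wrist_force"],o["torque"])
crop("w7",190,50,370,185,4.4)
for u,v in ((225,105),(240,105),(250,105),(255,105),(262,105),(268,110),(276,85),(290,105),(320,110),(360,110),(205,100)): print(u,v,px("w7",u,v))
E
```

```text
[ 0.3542 -0.2467  0.1812] [ 1.5784  4.1786 -5.478 ] [ 0.6042 -0.0768  0.2636]
225 105 [ 0.4248 -0.2269  0.1717]
240 105 [ 0.4246 -0.2345  0.1876]
250 105 [ 0.4247 -0.2381  0.1866]
255 105 [ 0.4247 -0.24    0.1873]
262 105 [ 0.4247 -0.2425  0.1869]
268 110 [ 0.4229 -0.2449  0.1995]
276 85 [ 0.4309 -0.2476  0.1983]
290 105 [ 0.4227 -0.247   0.3239]
320 110 [ 0.423  -0.2634  0.1909]
360 110 [ 0.4231 -0.2784  0.1881]
205 100 [ 0.4266 -0.2194  0.1749]
```

View pics/w7_c190.png

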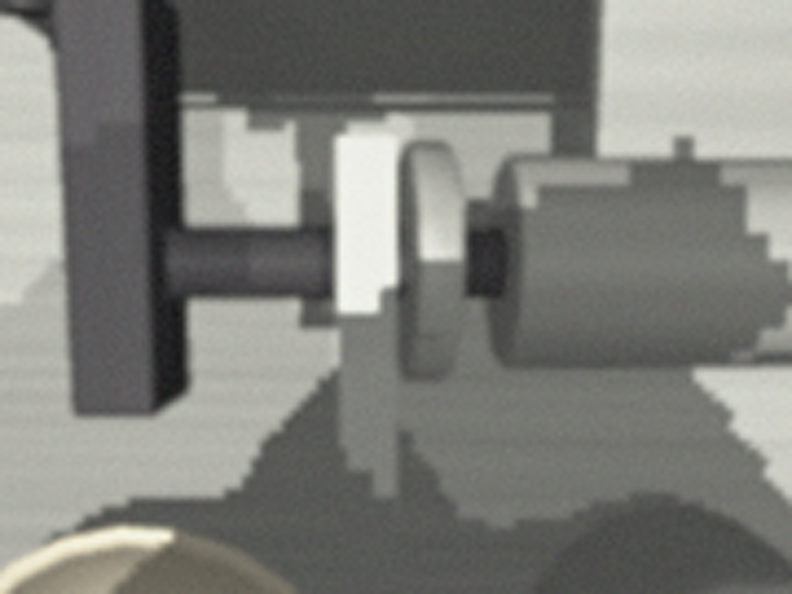

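The bar's end is now above the lug (bar top z 0.187, lug top 0.175). Next I let the bar spring out on top, lower it onto the lug and centre the slot.

step_arm(
  motion=[
    [0,-3,0,0,0,0,255],
    [0,-6,0,0,0,0,255],
    [0,-9,0,0,0,0,255],
    [0,-10,0,0,0,0,255],
    [2,-10,0,0,0,0,255],
    [4,-10,0,0,0,0,255],
    [6,-10,0,0,0,0,255],
    [8,-10,0,0,0,0,255],
    [10,-10,0,0,0,0,255],
    [10,-10,0,0,0,0,255],
  ],
)

```text
time_s: 9.88
eef_pos: [0.3545, -0.237, 0.1714]
eef_rot: [0.002, 0.707, 0.001, -0.707]
wrist_force: [0.1, -0.2, -0.6]
opening: 0.222
```

```bash
python3 - <<'E'
from h import *
snap("wrist","w8"); o=ctrl.get_obs(); print(tool()[:3,3],o["wrist_force"],o["torque"])
crop("w8",190,50,370,185,4.4)
for u in range(196,330,8): print(u,px("w8",u,108))
E
```

```text
[ 0.3544 -0.237   0.1715] [ 0.5634 -0.4174 -1.6699] [ 0.0641  0.0302 -0.0185]
196 [ 0.4248 -0.1713  0.0003]
204 [ 0.4249 -0.1778 -0.001 ]
212 [ 0.4249 -0.1845 -0.0011]
220 [ 0.4249 -0.1916  0.0007]
228 [ 0.4238 -0.2199  0.1746]
236 [ 0.4237 -0.2235  0.1807]
244 [ 0.4237 -0.2264  0.1813]
252 [ 0.4238 -0.2292  0.1797]
260 [ 0.4238 -0.2321  0.1805]
268 [ 0.4237 -0.2351  0.1888]
276 [ 0.4237 -0.2378  0.1888]
284 [ 0.4238 -0.2407  0.1801]
292 [ 0.4238 -0.2433  0.1862]
300 [ 0.4239 -0.2465  0.1793]
308 [ 0.4239 -0.2495  0.1791]
316 [ 0.4239 -0.2523  0.1794]
324 [ 0.4239 -0.2553  0.1787]
```

The bar now lies on the lug: its top is at z 0.181 right over the lug, and there's no force on the key. I withdraw the key and carry it back to its place.

step_arm(
  motion=[
    [0,0,8,0,0,0,255],
    [0,0,20,0,0,0,255],
    [0,0,35,0,0,0,255],
    [0,0,55,0,0,0,255],
    [-20,0,60,0,0,0,255],
    [-20,0,60,0,0,0,255],
  ],
)

```text
time_s: 10.68
eef_pos: [0.294, -0.2381, 0.1925]
eef_rot: [0.002, 0.708, 0.0, -0.706]
wrist_force: [0.6, -0.8, -0.7]
opening: 0.217
```

```bash
python3 - <<'E'
from h import *
snap("top","top9"); print(tool()[:3,3]); go(pose(20.2,[0.446,-0.039,0.06])); go(pose(20.2,[0.446,-0.039,0.0085]))
E
```

```text
[ 0.294  -0.2376  0.1917]
shift mm [ 131.4987 -198.3293 -152.5372] rot deg [-20.0005  -0.0482  -0.1145]
shift mm [ 182.9986 -198.4226 -152.477 ] rot deg [-20.0005  -0.0482  -0.1145]
```

step_arm(
  motion=[
    [0,-50,0,-3,0,0,255],
    [0,-100,-30,-8,0,0,255],
    [0,-150,-80,-14,0,0,255],
    [40,-180,-120,-20,0,0,255],
    [90,-198,-152,-20,0,0,255],
    [131,-198,-152,-20,0,0,255],
    [160,-198,-152,-20,0,0,255],
    [175,-198,-152,-20,0,0,255],
    [175,-198,-152,-20,0,0,255],
  ],
)

```text
time_s: 11.85
eef_pos: [0.4445, -0.0382, 0.0154]
eef_rot: [-0.124, -0.695, -0.125, 0.697]
wrist_force: [-0.0, -0.4, -0.4]
opening: 0.217
```

```bash
python3 - <<'E'
from h import *
snap("wrist","w10"); o=ctrl.get_obs(); print(tool(),o["wrist_force"]); go(pose(20.2,[0.446,-0.039,0.0085]))
for u,v in ((271,180),(271,160),(275,85)): print(px("w10",u,v))
E
```

```text
[[-0.0001  0.3461 -0.9382  0.4454]
 [ 0.     -0.9382 -0.3461 -0.0385]
 [-1.     -0.0001  0.0001  0.0165]
 [ 0.      0.      0.      1.    ]] [-0.0321 -0.1613 -0.9807]
shift mm [ 7.9721  0.6237 -0.3644] rot deg [0.0462 0.0046 0.0047]
[ 0.4862 -0.0218  0.0337]
[ 0.4926 -0.0194  0.0322]
[ 0.5163 -0.0121  0.0335]
```

step_arm(
  motion=[
    [4,0,0,0,0,0,255],
    [7.5,0,0,0,0,0,255],
    [7.5,0,0,0,0,0,255],
    [7.5,0,0,0,0,0,150],
    [7.5,0,0,0,0,0,110],
    [7.5,0,0,0,0,0,110],
    [7.5,0,0,0,0,0,110],
    [7.5,0,0,0,0,0,110],
  ],
)

```text
time_s: 12.9
eef_pos: [0.4454, -0.0384, 0.0088]
eef_rot: [-0.124, -0.696, -0.124, 0.696]
wrist_force: [-0.1, -0.5, 0.1]
opening: 0.571
```

```bash
python3 - <<'E'
from h import *
o=ctrl.get_obs(); print(tool()[:3,3],o["wrist_force"],o["opening"]); go(pose(0.2,[0.48,-0.30,0.33]))
E
```

```text
[ 0.4454 -0.0384  0.0088] [-0.1198 -0.4899  0.1478] 0.5709435446149023
shift mm [-321.2113  257.4293   58.0983] rot deg [20.0606  0.0007  0.0013]
```

step_arm(
  motion=[
    [-30,0,0,0,0,0,110],
    [-80,0,0,0,0,0,60],
    [-140,0,0,0,0,0,0],
    [-200,0,0,0,0,0,0],
    [-260,0,0,0,0,0,0],
    [-300,0,0,0,0,0,0],
    [-300,0,0,0,0,0,0],
  ],
)

```text
time_s: 13.78
eef_pos: [0.4471, -0.039, 0.3126]
eef_rot: [0.126, 0.698, 0.123, -0.694]
wrist_force: [0.2, -0.6, -0.2]
opening: 1.0
```

```bash
python3 - <<'E'
from h import *
o=ctrl.get_obs(); print(o["q"],tool()); snap("wrist","w11")
s=.7
C=np.array([px("top0",u*s,v*s,.025) for u,v in ((229,181),(342,191),(320,347),(203,334))]); print(C,C.mean(0))
for a,b in ((0,3),(1,2),(0,1),(3,2)): d=C[a]-C[b]; print(np.linalg.norm(d),np.degrees(np.arctan2(d[1],d[0])))
# key in w11, by dark colour
p=load("w11")["p"].astype(int); m=(p.sum(2)<100).astype(np.uint8); n,L,st,ce=cv2.connectedComponentsWithStats(m); print([(st[i],ce[i]) for i in range(1,n) if st[i][4]>150])
for y in (90,-90): go(pose(y,[0.5432,-0.30,0.33]))
E
```

```text
[-0.3525 -0.1802  1.8048  0.      1.5095  0.8645] [[ 0.0071  0.3464 -0.9381  0.4471]
 [-0.0026 -0.9381 -0.3464 -0.039 ]
 [-1.      0.0049 -0.0058  0.3126]
 [ 0.      0.      0.      1.    ]]
[[0.7699 0.3775 0.025 ]
 [0.75   0.14   0.025 ]
 [0.4249 0.1758 0.025 ]
 [0.4491 0.4122 0.025 ]] [0.5985 0.2764 0.025 ]
0.3226764591619528 -6.177957990680653
0.3270136118967504 -6.269371571199754
0.23829964309050763 85.19733157338217
0.23771327890421062 84.15531446931267
[(array([430,  93,  45,  89, 163], dtype=int32), array([452.319 , 136.1595])), (array([265, 145,  16,  53, 664], dtype=int32), array([273.2244, 170.2877])), (array([ 10, 221,  42,  33, 466], dtype=int32), array([ 30.633, 237.882])), (array([437, 261,  35,  44, 656], dtype=int32), array([452.3841, 281.7774])), (array([    0,   271,   560,   149, 40887], dtype=int32), array([278.9983, 373.1778]))]
shift mm [-19.4329 278.987   -0.7426] rot deg [-69.7371  -0.0493  -0.1834]
shift mm [-19.4329 278.987   -0.7426] rot deg [110.2627  -0.202    0.0543]
```

step_arm(
  motion=[
    [-10,35,0,-10,0,0,0],
    [-19,80,0,-20,0,0,0],
    [-19,120,0,-30,0,0,0],
    [-19,160,0,-40,0,0,0],
    [-19,200,0,-50,0,0,0],
    [-19,240,0,-60,0,0,0],
    [-19,279,-1,-69.7,0,0,0],
    [-19,279,-1,-69.7,0,0,0],
    [-19,279,-1,-69.7,0,0,0],
  ],
)

```text
time_s: 14.95
eef_pos: [0.5422, -0.2989, 0.3258]
eef_rot: [-0.498, -0.501, -0.501, 0.501]
wrist_force: [0.6, 0.1, 0.2]
opening: 0.998
```

```bash
python3 - <<'E'
from h import *
print(tool()); snap("wrist","w12")
print("key",px("w11",273,150),px("w11",273,170),px("w11",274,190))
f=load("w12"); H=[]
for v in range(0,420,2):
    for u in range(0,560,2):
        q=px("w12",u,v)
        if .19<q[2]<.225 and abs(q[0]-.543)<.03 and abs(q[1]+.301)<.065 and f["p"][v,u].sum()<150: H.append(q)
H=np.array(H); print(len(H),H.min(0),H.max(0),H.mean(0)); top=H[H[:,2]>H[:,2].max()-.02]
print(cv2.minAreaRect(H[:,:2].astype(np.float32))); print("slope z vs y",np.polyfit(H[:,1],H[:,2],1))
cv2.imwrite("pics/w12v.png",cv2.imread("pics/w12.png"))
E
```

```text
[[-0.0026  1.     -0.0026  0.5422]
 [ 0.0026 -0.0026 -1.     -0.2989]
 [-1.     -0.0026 -0.0026  0.3258]
 [ 0.      0.      0.      1.    ]]
key [ 0.4705 -0.0304  0.0257] [ 0.4482 -0.0387  0.0269] [ 0.4255 -0.0484  0.0265]
430 [ 0.5377 -0.3471  0.1923] [ 0.5496 -0.2593  0.2186] [ 0.5435 -0.2994  0.214 ]
((0.5436149835586548, -0.3032107949256897), (0.08781734853982925, 0.01183989830315113), 89.79328918457031)
slope z vs y [0.0521 0.2296]
```

View pics/w12v.png

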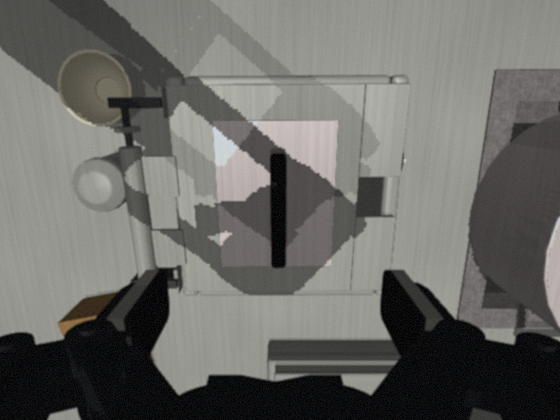

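The handle is at (278,210), running along y. By depth its centre is (0.5436, -0.3032) and its top z≈0.214, which fits the raised hinge end. The key lies on the mat at z 0.026. I descend and grip.

step_arm(
  motion=[
    [40,1,4,0,0,0,60],
    [80,1,4,0,0,0,110],
    [115,1,4,0,0,0,130],
    [134,1,4,0,0,0,130],
    [134,1,4,0,0,0,130],
    [134,1,4,0,0,0,255],
    [134,1,4,0,0,0,255],
    [134,1,4,0,0,0,255],
    [134,1,4,0,0,0,255],
    [134,1,4,0,0,0,255],
  ],
)

```text
time_s: 16.25
eef_pos: [0.5449, -0.3044, 0.196]
eef_rot: [0.501, 0.5, 0.499, -0.5]
wrist_force: [0.2, 1.2, 5.5]
opening: 0.122
```

```bash
python3 - <<'E'
from h import *
o=ctrl.get_obs(); print(tool(),o["wrist_force"],o["torque"],o["opening"])
E
```

```text
[[ 0.0028  1.     -0.0006  0.5449]
 [-0.002  -0.0006 -1.     -0.3044]
 [-1.      0.0028  0.002   0.196 ]
 [ 0.      0.      0.      1.    ]] [0.2465 1.2468 5.454 ] [ 0.1484 -0.0004  0.0993] 0.12229024786970877
```

step_arm(
  motion=[
    [0,0,-2,0,0,0,255],
    [0,0,-5,0,0,0,255],
    [0,0,-8,0,0,0,255],
    [0,0,-11,0,0,0,255],
    [0,0,-14,0,0,0,255],
    [0,0,-14,0,0,0,255],
  ],
)

```text
time_s: 17.0
eef_pos: [0.5448, -0.2918, 0.1961]
eef_rot: [0.502, 0.5, 0.498, -0.501]
wrist_force: [-0.0, -3.6, 6.4]
opening: 0.122
```

```bash
python3 - <<'E'
from h import *
o=ctrl.get_obs(); print(tool()[:3,3],o["wrist_force"],o["torque"],o["opening"]); snap("wrist","w13")
f=load("w13")
for n,u,v in (("a",278,300),):pass
P=[px("w13",u,v) for v in range(0,420,3) for u in range(0,560,3)]; P=np.array(P)
b=P[(abs(P[:,0]-.423)<.015)&(P[:,2]>.155)&(P[:,2]<.21)&(P[:,1]>-.42)&(P[:,1]<-.19)]
for y in np.arange(-.40,-.19,.01):
    q=b[abs(b[:,1]-y)<.005]; print(round(y,3),len(q),q[:,2].max() if len(q) else None)
E
```

```text
[ 0.5448 -0.2918  0.1961] [-0.0367 -3.6197  6.4327] [-0.8828  0.2022  0.2007] 0.1219684033105921
-0.4 0 None
-0.39 0 None
-0.38 0 None
-0.37 0 None
-0.36 1 0.1784434916855567
-0.35 53 0.18073303865834794
-0.34 78 0.18094522592698523
-0.33 85 0.181351286095131
-0.32 92 0.1824321242282439
-0.31 83 0.1825592051748641
-0.3 91 0.18338169583597758
-0.29 101 0.18380618501696097
-0.28 108 0.1851245759360193
-0.27 122 0.18502088717689388
-0.26 118 0.18528559830195204
-0.25 95 0.18597907427732682
-0.24 55 0.1862874691398467
-0.23 32 0.1805688081519713
-0.22 57 0.17923580191525768
-0.21 0 None
-0.2 0 None
```

```bash
python3 - <<'E'
from h import *
for t in ("w12","w13"):
    P=np.array([px(t,u,v) for v in range(0,420) for u in range(60,240)])
    b=P[(abs(P[:,0]-.4235)<.002)&(P[:,2]>.15)&(P[:,2]<.21)&(P[:,1]>-.28)&(P[:,1]<-.19)]
    print(t,[(int(round(y*1e3)),round(float(b[abs(b[:,1]-y)<.0012][:,2].max())*1e3) if (abs(b[:,1]-y)<.0012).any() else 0) for y in np.arange(-.27,-.195,.002)])
E
```

```text
w12 [(-270, 184), (-268, 185), (-266, 185), (-264, 184), (-262, 186), (-260, 185), (-258, 185), (-256, 179), (-254, 179), (-252, 180), (-250, 180), (-248, 181), (-246, 188), (-244, 188), (-242, 187), (-240, 181), (-238, 181), (-236, 181), (-234, 181), (-232, 181), (-230, 181), (-228, 181), (-226, 183), (-224, 182), (-222, 182), (-220, 176), (-218, 175), (-216, 0), (-214, 0), (-212, 0), (-210, 0), (-208, 0), (-206, 0), (-204, 0), (-202, 0), (-200, 0), (-198, 0), (-196, 0)]
w13 [(-270, 0), (-268, 0), (-266, 0), (-264, 0), (-262, 0), (-260, 0), (-258, 0), (-256, 0), (-254, 0), (-252, 0), (-250, 0), (-248, 0), (-246, 0), (-244, 0), (-242, 0), (-240, 0), (-238, 0), (-236, 0), (-234, 0), (-232, 0), (-230, 0), (-228, 0), (-226, 0), (-224, 0), (-222, 0), (-220, 0), (-218, 0), (-216, 0), (-214, 0), (-212, 0), (-210, 0), (-208, 0), (-206, 0), (-204, 0), (-202, 0), (-200, 0), (-198, 0), (-196, 0)]
```

```bash
python3 - <<'E'
from h import *
P=np.array([px("w13",u,v) for v in range(0,420) for u in range(0,140)])
b=P[(abs(P[:,0]-.4235)<.008)&(P[:,2]>.15)&(P[:,2]<.21)]
print(len(b),[(int(round(y*1e3)),round(float(b[abs(b[:,1]-y)<.0012][:,2].max())*1e3) if (abs(b[:,1]-y)<.0012).any() else 0) for y in np.arange(-.27,-.195,.002)])
E
```

```text
7323 [(-270, 185), (-268, 185), (-266, 185), (-264, 185), (-262, 186), (-260, 186), (-258, 186), (-256, 186), (-254, 186), (-252, 186), (-250, 186), (-248, 186), (-246, 185), (-244, 181), (-242, 186), (-240, 187), (-238, 186), (-236, 180), (-234, 181), (-232, 180), (-230, 181), (-228, 180), (-226, 180), (-224, 179), (-222, 179), (-220, 179), (-218, 177), (-216, 0), (-214, 0), (-212, 0), (-210, 0), (-208, 0), (-206, 0), (-204, 0), (-202, 0), (-200, 0), (-198, 0), (-196, 0)]
```

The barrel moved 11.5 mm, so the pin is out of the lug. The bar, pressed down on the lug by my slight downward bias, is held by friction and partly compressed. Lifting will free it.

step_arm(
  motion=[
    [-2,0,0,0,0,0,255],
    [-4,0,0,0,0,0,255],
    [-6,0,0,0,0,0,255],
    [-8,0,0,0,0,0,255],
    [-8,0,0,0,0,0,255],
  ],
)

```text
time_s: 17.68
eef_pos: [0.5436, -0.2896, 0.2014]
eef_rot: [-0.5, -0.5, -0.5, 0.5]
wrist_force: [-0.7, -1.6, -3.8]
opening: 0.126
```

```bash
python3 - <<'E'
from h import *
o=ctrl.get_obs(); print(tool(),o["wrist_force"],o["torque"],o["opening"]); snap("wrist","w14")
P=np.array([px("w14",u,v) for v in range(0,420) for u in range(0,140)])
b=P[(abs(P[:,0]-.4235)<.008)&(P[:,2]>.15)&(P[:,2]<.22)]
print(len(b),[(int(round(y*1e3)),round(float(b[abs(b[:,1]-y)<.0012][:,2].max())*1e3) if (abs(b[:,1]-y)<.0012).any() else 0) for y in np.arange(-.36,-.195,.003)])
E
```

```text
[[-0.0008  1.     -0.0005  0.5436]
 [ 0.0004 -0.0005 -1.     -0.2896]
 [-1.     -0.0008 -0.0004  0.2014]
 [ 0.      0.      0.      1.    ]] [-0.7181 -1.5979 -3.8322] [-0.504  -0.0943  0.2464] 0.12563014699271757
8561 [(-360, 0), (-357, 0), (-354, 182), (-351, 183), (-348, 184), (-345, 183), (-342, 184), (-339, 184), (-336, 184), (-333, 184), (-330, 184), (-327, 185), (-324, 185), (-321, 185), (-318, 185), (-315, 185), (-312, 186), (-309, 186), (-306, 186), (-303, 186), (-300, 186), (-297, 187), (-294, 187), (-291, 187), (-288, 187), (-285, 188), (-282, 188), (-279, 188), (-276, 188), (-273, 188), (-270, 188), (-267, 189), (-264, 188), (-261, 189), (-258, 189), (-255, 189), (-252, 190), (-249, 189), (-246, 190), (-243, 189), (-240, 185), (-237, 185), (-234, 186), (-231, 191), (-228, 190), (-225, 185), (-222, 185), (-219, 185), (-216, 184), (-213, 183), (-210, 183), (-207, 181), (-204, 0), (-201, 0), (-198, 0)]
```

Freed: the bar is sprung out and the lid hangs (3.8 N). Lift clear.

step_arm(
  motion=[
    [-15,0,0,0,0,0,255],
    [-35,0,0,0,0,0,255],
    [-65,0,0,0,0,0,255],
    [-100,0,0,0,0,0,255],
    [-130,0,0,0,0,0,255],
    [-140,0,0,0,0,0,255],
    [-140,0,0,0,0,0,255],
  ],
)

```text
time_s: 18.6
eef_pos: [0.5441, -0.2898, 0.3429]
eef_rot: [0.5, 0.5, 0.499, -0.5]
wrist_force: [0.7, -0.5, -4.6]
opening: 0.122
```

```bash
cat >> h.py <<'E'
def lidplane(tag,zb):
    "plane z=ax+by+c of lid plate seen by the wrist camera, near height zb"
    f=load(tag); fx,fy,cx,cy=f["k"]; v,u=np.mgrid[0:270:3,0:560:3]; s=f["d"][v,u]; k=s>0
    C=np.stack([(u-cx)/fx*s,(v-cy)/fy*s,s],-1)[k]; P=C@f["T"][:3,:3].T+f["T"][:3,3]
    P=P[abs(P[:,2]-zb)<.02]
    for t in (.01,.004,.002):
        A=np.c_[P[:,:2],np.ones(len(P))]; w=np.linalg.lstsq(A,P[:,2],rcond=None)[0]; P=P[abs(A@w-P[:,2])<t]
    return w,len(P),P.min(0),P.max(0)
E
python3 - <<'E'
from h import *
o=ctrl.get_obs(); T=tool(); print(T,o["wrist_force"],o["torque"],o["opening"]); snap("wrist","w15")
w,n,a,b=lidplane("w15",T[2,3]-.024); print(w,n,a,b)
go(pose(83.8,[0.6084,0.2753,T[2,3]]))
E
```

```text
[[ 0.0015  1.     -0.0007  0.5441]
 [-0.001  -0.0007 -1.     -0.2898]
 [-1.      0.0015  0.001   0.3429]
 [ 0.      0.      0.      1.    ]] [ 0.6787 -0.4954 -4.564 ] [-0.0053 -0.0554  0.001 ] 0.12203747685961239
[-0.0059  0.0554  0.3375] 9379 [ 0.4177 -0.2988  0.3156] [ 0.6462 -0.1955  0.3252]
shift mm [  -1.2672   64.3144 -564.8374] rot deg [ 6.1612 -0.0286  0.0281]
```

step_arm(
  motion=[
    [0,0,-15,0,0,0,255],
    [0,3,-50,0,-1,0,255],
    [0,8,-95,1,-2,0,255],
    [0,14,-145,2,-3.2,0,255],
    [0,20,-195,3,-3.2,0,255],
    [0,26,-245,4,-3.2,0,255],
    [0,32,-295,5,-3.2,0,255],
    [0,38,-340,6,-3.2,0,255],
    [0,43,-380,6.2,-3.2,0,255],
    [0,46,-400,6.2,-3.2,0,255],
  ],
)

```text
time_s: 19.9
eef_pos: [0.5891, 0.1131, 0.3405]
eef_rot: [-0.486, -0.511, -0.459, 0.54]
wrist_force: [0.7, -1.2, -3.4]
opening: 0.121
```

```bash
python3 - <<'E'
from h import *
T=tool(); D=pose(83.8,[0.6084,0.2753,T[2,3]]); D[:3,:3]=T[:3,:3]; print(T,ctrl.get_obs()["opening"]); go(D)
E
```

```text
[[-0.0054  0.9944 -0.1058  0.5891]
 [-0.0551 -0.1059 -0.9928  0.1131]
 [-0.9985  0.0005  0.0554  0.3405]
 [ 0.      0.      0.      1.    ]] 0.12129934872140721
shift mm [  -9.046     2.0087 -163.0447] rot deg [-0. -0.  0.]
```

step_arm(
  motion=[
    [-3,0,-40,0,0,0,255],
    [-5,1,-85,0,0,0,255],
    [-7,2,-125,0,0,0,255],
    [-9,2,-155,0,0,0,255],
    [-9,2,-163,0,0,0,255],
    [-9,2,-163,0,0,0,255],
    [-9,2,-163,0,0,0,255],
  ],
)

```text
time_s: 20.78
eef_pos: [0.6099, 0.2711, 0.3415]
eef_rot: [-0.486, -0.512, -0.458, 0.541]
wrist_force: [0.3, 0.5, -4.1]
opening: 0.122
```

```bash
python3 - <<'E'
from h import *
o=ctrl.get_obs(); T=tool(); print(T,o["wrist_force"],o["opening"]); snap("wrist","w16")
w,n,a,b=lidplane("w16",T[2,3]-.024); print(w,n,a,b); q=T[:3,3]; print("plate z at tcp",w@[q[0],q[1],1])
D=np.eye(4); D[:3,:3]=T[:3,:3]; D[:3,3]=[.6084,.2753,q[2]-.25]; go(D)
f=load("w16"); cv2.imwrite("pics/w16v.png",cv2.imread("pics/w16.png"))
E
```

```text
[[-0.0036  0.994  -0.1097  0.6099]
 [-0.0564 -0.1098 -0.9924  0.2711]
 [-0.9984  0.0026  0.0564  0.3415]
 [ 0.      0.      0.      1.    ]] [ 0.269   0.5339 -4.121 ] 0.12199333023464203
[-0.004   0.0007  0.3191] 9378 [0.4889 0.2536 0.3146] [0.721  0.3726 0.3193]
plate z at tcp 0.3168416971882888
shift mm [249.5473  -2.758  -18.1031] rot deg [-0.0134 -0.0126 -0.0132]
```

View pics/w16v.png

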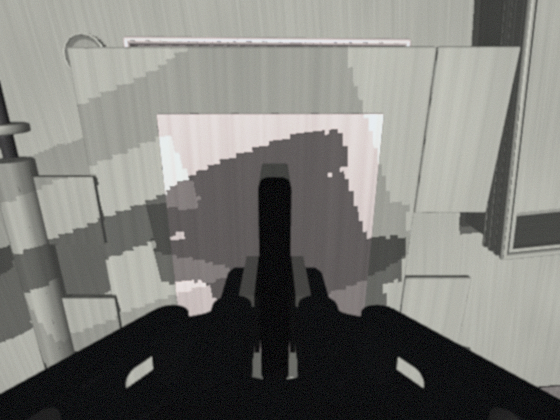

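The lid hangs level (slopes under 0.004) and its edge (row 47) is parallel to the pan's +y wall (row 43). Next I check the lateral place against the pan and compute the descent.

```bash
python3 - <<'E'
from h import *
for u,v in ((127,41),(127,45),(268,43),(410,43)): print(px("w16",u,v),px("w16",u,v,.025))
C=np.array([.5985,.2764]);a=np.radians(-6.2);X=np.array([np.cos(a),np.sin(a)]);Y=np.array([-X[1],X[0]])
def pan(p): p=np.array(p[:2])-C; return p@X*1e3,p@Y*1e3
print("wall in pan",[pan(px("w16",u,v,.025)) for u,v in ((127,43),(268,43),(410,43))])
print("lid +y edge in pan",[pan(px("w16",u,48)) for u in (100,268,400)])
print("plate x ends in pan",pan(px("w16",515,60)),"barrel",pan(px("w16",8,200)))
T=tool(); 
for z in (.30,.06,.012):
  D=T.copy(); D[:3,3]=[.6084,.2742,T[2,3]-(.3128-.008)+z-0.0]; print(z); go(D)
E
```

```text
[0.4554 0.417  0.0277] [0.4544 0.4174 0.025 ]
[0.4544 0.4129 0.0278] [0.4534 0.4133 0.025 ]
[0.6161 0.3975 0.0268] [0.6161 0.3977 0.025 ]
[0.7788 0.3797 0.0276] [0.7798 0.3799 0.025 ]
wall in pan [(np.float64(-158.76919245293695), np.float64(122.55245061899765)), (np.float64(4.440700511982262), np.float64(122.50893948432011)), (np.float64(169.0516076576632), np.float64(122.46505484460796))]
lid +y edge in pan [(np.float64(-61.01999550408772), np.float64(88.44309603950528)), (np.float64(10.905773848173425), np.float64(72.46669469183632)), (np.float64(63.873058005442964), np.float64(88.56048333364826))]
plate x ends in pan (np.float64(113.53642066995052), np.float64(83.95200214832131)) barrel (np.float64(-108.35389743854007), np.float64(25.340176035082976))
0.3
shift mm [ 4.6209 -1.9386 -3.2193] rot deg [ 0.  0. -0.]
0.06
shift mm [244.2405  -2.6217 -16.7093] rot deg [ 0.  0. -0.]
0.012
shift mm [292.1644  -2.7583 -19.4073] rot deg [ 0.  0. -0.]
```

step_arm(
  motion=[
    [15,-2,-6,0,0,0,255],
    [50,-2,-8,0,0,0,255],
    [95,-2.5,-11,0,0,0,255],
    [140,-2.5,-13.3,0,0,0,255],
    [185,-2.5,-15.8,0,0,0,255],
    [225,-2.7,-18,0,0,0,255],
    [260,-2.7,-20,0,0,0,255],
    [280,-2.7,-21.1,0,0,0,255],
    [285,-2.7,-21.4,0,0,0,255],
    [285,-2.7,-21.4,0,0,0,255],
  ],
)

```text
time_s: 22.08
eef_pos: [0.6093, 0.2781, 0.0568]
eef_rot: [-0.486, -0.513, -0.458, 0.54]
wrist_force: [0.9, 0.0, -3.0]
opening: 0.121
```

```bash
python3 - <<'E'
from h import *
o=ctrl.get_obs(); T=tool(); print(T,o["wrist_force"],o["torque"],o["opening"]); snap("wrist","w17")
w,n,a,b=lidplane("w17",T[2,3]-.024); q=T[:3,3]; print(w,n,"underside z at tcp",w@[q[0],q[1],1]-.004)
E
```

```text
[[-0.0018  0.9941 -0.1088  0.6093]
 [-0.0553 -0.1087 -0.9925  0.2781]
 [-0.9985  0.0043  0.0552  0.0568]
 [ 0.      0.      0.      1.    ]] [ 0.869   0.0441 -2.957 ] [ 0.0197 -0.0249 -0.0141] 0.12056676271332213
[-0.0016  0.0018  0.0326] 9376 underside z at tcp 0.028172602619910243
```

step_arm(
  motion=[
    [6,0,-0.3,0,0,0,255],
    [11,0,-0.6,0,0,0,255],
    [14,0,-0.8,0,0,0,255],
    [16,0,-0.9,0,0,0,255],
    [17.5,0,-1,0,0,0,255],
    [18.5,0,-1,0,0,0,255],
    [19.5,0,-1.1,0,0,0,255],
    [19.5,0,-1.1,0,0,0,255],
  ],
)

```text
time_s: 23.12
eef_pos: [0.6091, 0.278, 0.0367]
eef_rot: [-0.486, -0.513, -0.458, 0.54]
wrist_force: [0.9, -0.1, -2.4]
opening: 0.12
```

```bash
python3 - <<'E'
from h import *
o=ctrl.get_obs(); T=tool(); print(T[:3,3],o["wrist_force"],o["torque"],o["opening"]); snap("wrist","w18")
w,n,a,b=lidplane("w18",T[2,3]-.024); q=T[:3,3]; print(w,n,"underside z at tcp",w@[q[0],q[1],1]-.004)
E
```

```text
[0.6091 0.278  0.0367] [ 0.93   -0.0928 -2.3881] [0.085  0.0071 0.0006] 0.11955724601901176
[-0.0315 -0.0542  0.0475] 5919 underside z at tcp 0.009257715595462252
```

step_arm(
  motion=[
    [0.7,0,0,0,0,0,255],
    [1.4,0,0,0,0,0,255],
    [1.4,0,0,0,0,0,255],
  ],
)

```text
time_s: 23.55
eef_pos: [0.6092, 0.2781, 0.0358]
eef_rot: [-0.486, -0.513, -0.458, 0.54]
wrist_force: [-0.8, 0.9, 2.7]
opening: 0.124
```

Contact (the force went from −2.4 to +2.7 N). I release and withdraw.

step_arm(
  motion=[
    [1,0,0,0,0,0,215],
    [1,0,0,0,0,0,180],
    [1,0,0,0,0,0,140],
    [1,0,0,0,0,0,120],
    [1,0,0,0,0,0,120],
    [-15,0,0,0,0,0,120],
    [-50,0,0,0,0,0,120],
    [-100,0,0,0,0,0,120],
    [-160,0,0,0,0,0,120],
    [-160,0,0,0,0,0,120],
  ],
)

```text
time_s: 24.8
eef_pos: [0.6131, 0.2883, 0.2038]
eef_rot: [-0.488, -0.517, -0.456, 0.536]
wrist_force: [0.1, -0.2, -0.7]
opening: 0.529
```

```bash
python3 - <<'E'
from h import *
o=ctrl.get_obs(); T=tool(); print(T[:3,3],o["wrist_force"],o["opening"]); snap("wrist","w19"); snap("top","top19"); snap("scene","sc19")
f=load("w19"); fx,fy,cx,cy=f["k"]; v,u=np.mgrid[0:330:2,0:560:2]; s=f["d"][v,u]; C=np.stack([(u-cx)/fx*s,(v-cy)/fy*s,s],-1)[s>0]; P=C@f["T"][:3,:3].T+f["T"][:3,3]
Q=P[(abs(P[:,2]-.012)<.008)&(abs(P[:,0]-.616)<.11)&(abs(P[:,1]-.274)<.09)]
for t in (.006,.003,.002):
    A=np.c_[Q[:,:2],np.ones(len(Q))]; w=np.linalg.lstsq(A,Q[:,2],rcond=None)[0]; Q=Q[abs(A@w-Q[:,2])<t]
print("plane",w,len(Q),"tilt",np.hypot(*w[:2]),"top z at centre",w@[.616,.274,1])
H=P[(P[:,2]>.045)&(P[:,2]<.075)&(abs(P[:,0]-.61)<.03)&(abs(P[:,1]-.275)<.06)].astype(np.float32); r=cv2.minAreaRect(H[:,:2]); print("handle",r,len(H),np.median(H[:,2]))
c=np.array(r[0])+.008*np.array([np.cos(-.108),np.sin(-.108)])-[.6025,.2784]; print("lid origin rel pan",c)
# key by top view dark blob
p=load("top19")["p"].astype(int); m=((p.sum(2)<150)).astype(np.uint8); m[:, :265]=0; m[:,325:]=0; m[:200]=0; m[270:]=0
ys,xs=np.where(m); K=np.array([px("top19",a,b,.026)[:2] for a,b in zip(xs,ys)],np.float32); print("key",len(K),cv2.minAreaRect(K) if len(K) else 0)
# bystander change between first and last top view
d=cv2.absdiff(cv2.imread("pics/top0.png"),cv2.imread("pics/top19.png")).max(2)
for n,(a,b) in {"bottle":(409,203),"jar":(375,218),"timer":(442,206),"ramekin":(513,395),"shaker":(570,390),"spoon":(260,370),"dial":(393,357)}.items():
    a=int(a*.7);b=int(b*.7); print(n,d[b-12:b+12,a-12:a+12].mean())
E
```

```text
[0.6131 0.2883 0.2038] [ 0.0912 -0.2189 -0.6766] 0.528761226957603
plane [-0.0247  0.0027  0.0246] 7805 tilt 0.024869692635191017 top z at centre 0.010148215706677063Traceback (most recent call last):
  File "<stdin>", line 8, in <module>
cv2.error: OpenCV(4.12.0) /io/opencv/modules/imgproc/src/convhull.cpp:143: error: (-215:Assertion failed) total >= 0 && (depth == CV_32F || depth == CV_32S) in function 'convexHull'
```

```bash
python3 - <<'E'
from h import *
f=load("w19"); fx,fy,cx,cy=f["k"]; v,u=np.mgrid[0:420:2,0:560:2]; s=f["d"][v,u]; C=np.stack([(u-cx)/fx*s,(v-cy)/fy*s,s],-1)[s>0]; P=C@f["T"][:3,:3].T+f["T"][:3,3]
H=P[(P[:,2]>.045)&(P[:,2]<.075)&(abs(P[:,0]-.61)<.03)&(abs(P[:,1]-.275)<.07)]; r=cv2.minAreaRect(H[:,:2].astype(np.float32)); print("handle",r,len(H),np.median(H[:,2]))
X=np.array([np.cos(-.108),np.sin(-.108)]);Y=np.array([-X[1],X[0]]); c=np.array(r[0])+.008*X; d=c-[.6025,.2784]; print("lid origin rel pan",d@X,d@Y)
L=P[:,:2]-c; lx,ly=L@X,L@Y
for x in (-95,-60,-30,30,60,90): print(x,[round(float(np.median(P[(abs(lx*1e3-x)<6)&(abs(ly*1e3-y)<8),2]))*1e3,1) if ((abs(lx*1e3-x)<6)&(abs(ly*1e3-y)<8)).any() else None for y in (-70,-40,-10,20,50,80)])
p=load("top19")["p"].astype(int); m=((p.sum(2)<150)).astype(np.uint8); m[:, :265]=0; m[:,325:]=0; m[:200]=0; m[270:]=0
ys,xs=np.where(m); K=np.array([px("top19",a,b,.026)[:2] for a,b in zip(xs,ys)],np.float32); print("key",len(K),cv2.minAreaRect(K) if len(K) else 0)
d=cv2.absdiff(cv2.imread("pics/top0.png"),cv2.imread("pics/top19.png")).max(2)
d2=cv2.absdiff(cv2.imread("pics/sc0.png"),cv2.imread("pics/sc19.png")).max(2)
for n,(a,b,e,g) in {"bottle":(409,203,415,390),"jar":(375,218,455,400),"timer":(442,206,376,430),"ramekin":(513,395,327,260),"spoon":(260,370,570,292),"dial":(393,357,437,296),"shaker":(570,390,0,0)}.items():
    a,b,e,g=[int(k*.7) for k in (a,b,e,g)]; print(n,d[b-12:b+12,a-12:a+12].mean(),d2[max(g-12,0):g+12,max(e-12,0):e+12].mean())
E
```

```text
handle ((0.6081610321998596, 0.28006744384765625), (0.08800478279590607, 0.010513710789382458), 83.81035614013672) 347 0.05340471034718325
lid origin rel pan 0.01344831508182362 0.002267932389227471
-95 [11.0, 14.1, 10.3, 13.8, 10.4, 10.2]
-60 [10.8, 11.8, 11.2, 277.8, 11.4, 10.4]
-30 [10.3, 11.8, 11.7, 242.2, 11.7, 10.2]
30 [9.7, 10.5, 10.6, 253.7, 10.4, 9.2]
60 [8.5, 8.5, 6.7, 8.9, 8.7, 8.6]
90 [8.2, 8.0, 3.9, 7.3, 7.9, 8.1]
key 0 0
bottle 13.71875 8.43576388888889
jar 8.925347222222221 6.420138888888889
timer 11.833333333333334 8.543402777777779
ramekin 15.850694444444445 11.07638888888889
spoon 8.003472222222221 8.053819444444445
dial 16.598958333333332 12.284722222222221
shaker 14.140625 5.222222222222222
```

```bash
python3 - <<'E'
from h import *
print(ctrl.get_obs()["time_s"],ctrl.hand_in())
E
```

```text
the job is handed in; nothing more can be done
24.95 None
```

The lid is off the warmer and lying handle up in the sheet pan, and the key is back on the mat. I handed the job in at about 25 s of the 72 s allowed.

**What I did:**
- With the key I pushed the spring bar's collar in about 8.5 mm, until its end was visibly clear of the lug. I raised that end over the lug and let the bar spring out on top; its top measured z 0.181 m over the lug.
- I laid the key back where it had been on the mat.
- I drew the lid out of the other lug by its handle, levelled it and lowered it into the pan until it touched, then released it.

**Last checks:**
- **Lid:** its origin is about 13 mm along and 2 mm across from the pan's centre. It is tilted about 0.02 rad, with the plate's top near z 0.010 m. That is roughly 2 mm lower than expected, about what the camera calibration allows.
- **Key:** after release it lay at its old place on the mat, top at z 0.026 m. My final search for it in the top view found no pixels, so this rests on the earlier wrist view. Nothing went near it afterwards.
- **Bystanders:** the before-and-after image comparison was inconclusive because the light and shadows had changed. The arm kept clear of them throughout and I saw no unexpected contact forces.

**One deviation:** while I drew the lid, slight downward pressure made the bar stick on top of the lug and compress by an estimated 7–8 mm. Its tip was then at about z 0.177 m, close above the 0.174 m limit for working the bar with the fingers. Lifting the lid freed it.

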